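# Turn the soldering turntable to its mark and set the brake

### The job

With a fingertip against the spokes, push the soldering turntable round, either way, until its red-tipped spoke points straight at the yellow arrow on the board. Then push the blue-handled brake lever round anticlockwise as far as it goes, leaving the turntable where it points. Do not touch the stained-glass panel, do not shift the yellow arrow, leave the solder spool, flux jar and brush where they stand, and finish with the hand clear of everything.

Things in the scene. Friction and masses are not known exactly. Their poses are not given: they have to be found in the camera images.
- base: Fixed round grey board, 380 mm across and 10 mm thick, lying on the bench, with a small tab that carries the brake. Origin on its underside on the turntable's axis, z up; the brake's pivot is at x +50, y +205 mm in its frame.
- turntable (a joint): Angle of the turntable about the vertical axis through the board's origin, rad, positive anticlockwise from above; at 0 the red-tipped spoke lies along the board's +x. It turns both ways for more than a turn and stays where it is left; about 3 N at a grip turns it, brake on or off alike. Its aluminium disc is 170 mm across, 32 to 46 mm above the bench.
- red_tip (a point): Outer end of the red-tipped spoke, 145 mm from the axis, 39 mm above the bench. Four round radial steel spokes, 90 degrees apart, all end there; each is 14 mm thick with an 18 mm thick plastic grip from 103 to 145 mm off the axis, 30 to 48 mm above the bench; one grip is red, three black. Between the spokes, outside the disc, is free space down to the board's top at 10 mm.
- index_mark (a point): Point 145 mm from the axis, 39 mm above the bench, in line with the yellow arrow: where the red tip must come. The flat arrow lies on the board beyond it, about 155 to 190 mm from the axis, 30 mm wide at its head, its top 18 mm above the bench, pointing at the axis. It is set very stiffly and must not be shifted.
- panel_mid (a point): Middle of the top of the square stained-glass panel of nine tiles in copper foil, 92 x 92 x 7 mm, fixed on the middle of the turntable disc, its top 53 mm above the bench. Not to be touched.
- brake (a joint): Brake lever's angle about its vertical pivot, rad, positive anticlockwise from above: 0 is off (lever sticking outwards), 1.05 is fully on, at the stop (lever lying along the board's -x direction). A push of about 2 N at the grip moves it and it stays where it is left.
- brake_pivot (a point): Pivot of the brake lever, 39 mm above the bench.
- brake_grip (a point): Middle of the lever's blue grip, 75 mm from the pivot, 39 mm above the bench. The lever is a straight bar, 12 mm wide, 95 mm long from the pivot, with the blue grip 16 mm wide on its outer 45 mm, from 30 to 48 mm above the bench; below it there is free space.
- spool: Loose solder spool standing on the bench beside the board, 60 mm across, 52 mm high; origin at the centre of its underside. Leave alone.
- flux_jar: Loose white flux jar standing beside the board, 58 mm across, 70 mm high; origin at the centre of its underside. Leave alone.
- brush: Loose brush, 150 mm long, lying on the bench beside the board; origin under its middle, x along it. Leave alone.

How it is judged (in metres and radians):
On the way, in this order (a step that is already met when the one before it is completed fails the run):
1. the red-tipped spoke rests pointing at the yellow arrow, brake still off (horizontal distance between red_tip and index_mark below 0.01 m and velocity of joint turntable between -0.05 and 0.05 rad/s and value of joint brake below 0.6 rad), for 0.3 s.
2. the brake lever is fully round at its stop (value of joint brake above 0.95 rad), for 0.2 s.
At the end, for the whole second after the job is handed in: The red spoke's tip is within 10 mm of the point in line with the yellow arrow (about 4 degrees), the turntable at rest, and the brake lever within 0.1 rad (6 degrees) of its stop at 1.05 rad (horizontal distance between red_tip and index_mark below 0.01 m and value of joint brake above 0.95 rad and velocity of joint turntable between -0.05 and 0.05 rad/s); the robot touches nothing.
It fails at once if the glass panel is touched (contact force between any of the fingers, the arm and turntable_c0 above 0.5 N).
It fails at once if the yellow arrow is shifted (distance of index_mark from where it was at the start of the episode above 0.006 m).
It fails at once if the spool, jar or brush is moved more than 15 mm, lifted or tipped (distance of any of spool, flux_jar, brush from where it was at the start of the episode above 0.015 m or angle between any of spool, flux_jar's own z axis and vertical above 0.3 rad).
It also fails if it takes over 61 s, if anything falls off the work surface, if the arm or the gripper's body presses on something with over 40 N, if the wrist force passes 120 N, or if a joint passes its speed limit or range.

### The arm

A 6-joint arm with a two-finger parallel gripper is mounted at the origin on the work surface. World frame = base frame: x ahead of the robot, y to its left, z up, the work surface at z = 0. Lengths are in m, angles in degrees, forces in N, time in s.
With the tool pointing down it reaches from about 0.3 to 0.75 m from the base axis. Payload 8.5 kg.
Tool frame: the origin (TCP) lies on the centre line of the jaws, within the pads' length; the fingertips stand 25 mm ahead of it and the grasp point (between the pads) lies 6 mm ahead of it; z points along the fingers, y is the line along which they close (so a half turn about z gives the same grasp; the last joint's range is limited). The gripper opens to 85 mm and grips with 20 to 120 N. Pads are 22 mm wide; open, the fingers measure 114 mm over their backs; the gripper's body (76 mm by 85 mm) begins 54 mm behind the grasp point. The pads swing forward as they close: fully open they stand 13 mm farther back than shut.
Start: joints at [62.607, 21.807, 74.336, -0, 83.858, -12.336], TCP at [0.143, 0.531, 0.256] pointing down, gripper open.
Joint ranges: [-178.18, 178.18], [-50.72, 133.34], [12.68, 142.11], [-81.47, 261.47], [9.98, 163.14], [-165.26, 165.26]. Speed limits (degrees/s): [136.94, 136.94, 180, 180, 180, 180].

### API

Orientations are given as a 3x3 rotation matrix whose columns are the frame's x, y, z axes.
In Python, from rig import telemetry, optics, env gives the robot as it stands.
- The arm moves only by the tool send_rows, never from a script. Its argument "deltas" is a list that holds one entry, the list of rows, each a list of 7 numbers: the shift along the tool's x, y, z in m, then the turn, a rotation vector about the tool's x, y, z in rad, then the opening, from -1 (shut) to 1 (fully open), so that 0 is half open. In form: [[[x, y, z, ax, ay, az, grip], ...]]. A call has 1 to 12 rows; each row shifts and turns the commanded pose from where the row before left it, along the tool's axes as they then stand; what a row does not reach is not made up. A row lasts 1/8 s, in which the tool goes at most 62.5 mm and 10.7 degrees, less where a joint would pass 70% of its speed; a pose out of reach is approached as far as the arm can. A call is refused whole if a number of a shift passes 0.0625 or a number of a turn 0.188, either way. A call with a gripper value outside its range is refused whole. The fingers move at their own pace and stop on an object; "squeeze" is the grip in N (left out, the last holds). Time passes only in rows, so rows that do not move let the fingers close. It gives the time, the measured TCP pose, the force, the opening and the grip force at its end, in the units of the state.
- telemetry.observe(): the state, without advancing time (a new reading comes with each control period).
- optics.get_image(name): name is "scene" or "top" or "wrist"; returns a dict with "image" (400x640x3 uint8, red, green, blue), "range_z" (400x640 float32, m along the optical axis (not along the pixel's ray), 0 where there is no reading), "K" (3x3 intrinsics, pixels), "rvec" (rotation vector, rad) and "tvec" (3), from world to camera coordinates, as OpenCV has them; the wrist camera has in their place "hand_eye" (4x4, takes a point from camera to tool coordinates, whose origin is the TCP and whose axes are the flange's). Camera axes: x right, y down, z forward; pixel columns grow to the right and rows downward; lengths in m; the calibration is good to about 2 mm. A picture is of the moment at which its call begins: read the wrist's pose just before it.
- env.close_job(): hands the job in; it is judged then, once.
The state is a dict: "time_s": time; "q": joint angles; "qvel": joint speeds; "joint_efforts": joint torques, N m; "position": TCP position; "tool_rot": TCP orientation; "ft_force": force on the tool from outside, world axes, zero at the start; "wrist_torque": the same for the moment, N m; "grip_width": finger opening in m; "gripper_force": force on a finger pad.
Only numpy, scipy, OpenCV 4.12 (cv2) and the standard library are available. Lean on these libraries where they do the work, as an engineer would, in place of code of your own. Each camera call takes 0.05 s, during which the arm holds its last target. There are 200 camera calls.

## Working session

There is one attempt and no reset: what is moved stays moved. The work goes in short steps, Python scripts to look and compute and a tool call to move; the robot and the scene stay as the last step left them, time stands still between calls to the robot, and variables do not carry over. Pictures are saved under pics/ and viewed, at most 10 in all, crops included, and the job is handed in when it is done.

Besides the shell and the picture viewer there is one more tool, called after "Call:" by a JSON object that holds its "name" and its "arguments", one argument or row to a line. send_rows: Moves the arm, as the interface text tells. Its arguments: {"type":"object","properties":{"deltas":{"type":"array"},"squeeze":{"type":"number"}},"required":["deltas"]}

```bash
mkdir -p pics; cat > h.py <<'E'
import numpy as np,cv2
from rig import telemetry,optics,env
def cast(im,uv,z):
    R=cv2.Rodrigues(np.array(im['rvec'],float))[0];t=np.array(im['tvec'],float).ravel()
    uv=np.atleast_2d(np.array(uv,float));d=(np.linalg.inv(im['K'])@np.c_[uv,np.ones(len(uv))].T).T@R
    c=-R.T@t
    return c+d*((z-c[2])/d[:,2])[:,None]
E
python3 - <<'E'
from h import *
for n in('top','scene'):
    im=optics.get_image(n);cv2.imwrite(f'pics/{n}0.png',im['image'][:,:,::-1]);np.save(f'{n}.npy',im,allow_pickle=True)
print(telemetry.observe())
E
```

```text
{'time_s': 0.1, 'q': array([ 6.26078144e+01,  2.18362307e+01,  7.43798198e+01,  2.90729867e-04,
        8.38590276e+01, -1.23376163e+01]), 'qvel': array([-0.08896611,  0.02422124, -0.15354634, -0.0603115 , -0.01791135,
        0.01619477]), 'joint_efforts': array([ 4.43201905e-03, -4.49222231e+01, -2.31657797e+01, -1.27286880e-04,
        3.63246712e-03,  7.41562246e-06]), 'position': array([0.14276186, 0.53090116, 0.25578541]), 'tool_rot': array([[-9.65678657e-01,  2.59739028e-01, -6.07348584e-04],
       [ 2.59739582e-01,  9.65678001e-01, -1.16111975e-03],
       [ 2.84915052e-04, -1.27902102e-03, -9.99999141e-01]]), 'ft_force': array([1.05130985, 0.04034295, 0.8918672 ]), 'wrist_torque': array([-0.04092461,  0.03153963, -0.03166658]), 'gripper_force': 0.0, 'grip_width': 0.0856108629839741}
```

View pics/top0.png

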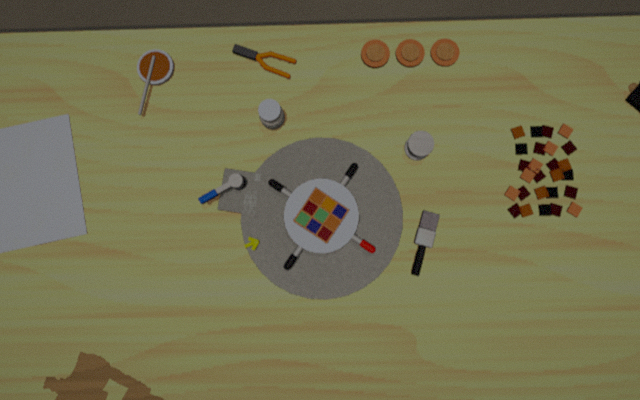

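View pics/scene0.png

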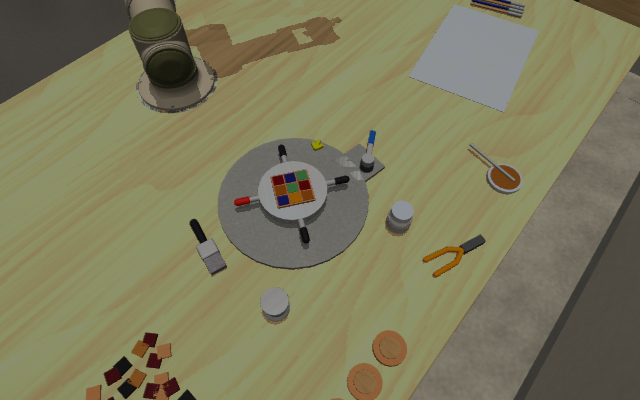

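The top view shows the board centred near (322,217), the red grip at (367,246), the arrow at (252,243), the blue grip at (208,197) and the brake pivot at (236,181). The loose cans are at (271,112) and (419,145), and the brush is at (425,242). The scene view agrees with this. Next I turn these pixels into world positions.

```bash
cat > m.py <<'E'
from h import *
def blob(im,lo,hi,box=None,big=True):
    h=cv2.cvtColor(im['image'],cv2.COLOR_RGB2HSV);m=cv2.inRange(h,lo,hi)
    if box: k=np.zeros_like(m);k[box[1]:box[3],box[0]:box[2]]=1;m*=k
    n,l,s,c=cv2.connectedComponentsWithStats(m);i=1+np.argmax(s[1:,4]);return c[i],s[i],(l==i)
def run(top,sc,save=True):
  for n,im,bx in(('top',top,dict(red=(350,235,380,256),arrow=(240,232,265,255),blue=(190,180,222,210))),('scene',sc,dict(red=(228,192,252,210),arrow=(305,135,330,155),blue=(362,125,380,150)))):
    print(n)
    for k,(lo,hi,z) in dict(red=((0,180,90),(10,255,255),.039),arrow=((22,200,110),(35,255,255),.018),blue=((100,150,60),(125,255,255),.045)).items():
        try:c,s,m=blob(im,lo,hi,bx[k]);print(k,c.round(1),s[4],cast(im,c,z)[0].round(4))
        except Exception as e:print(k,e)
if __name__=='__main__':
    top=np.load('top.npy',allow_pickle=True).item();sc=np.load('scene.npy',allow_pickle=True).item()
    run(top,sc)
    # board: grey mask on top
    for n,im,b in(('top',top,(236,130,410,305)),('scene',sc,(210,130,375,270))):
        h=cv2.cvtColor(im['image'],cv2.COLOR_RGB2HSV);m=cv2.inRange(h,(0,0,40),(180,60,200))
        k=np.zeros_like(m);k[b[1]:b[3],b[0]:b[2]]=1;m*=k
        m=cv2.morphologyEx(m,cv2.MORPH_OPEN,np.ones((5,5)))
        ct=max(cv2.findContours(m,0,1)[0],key=cv2.contourArea)
        P=cast(im,ct[:,0],.01)[:,:2]
        w=np.ones(len(P),bool)
        for _ in range(6):
            A=np.c_[2*P[w],np.ones(w.sum())];x=np.linalg.lstsq(A,(P[w]**2).sum(1),rcond=None)[0];r=np.sqrt(x[2]+x[:2]@x[:2])
            w=abs(np.linalg.norm(P-x[:2],axis=1)-.19)<.008 if _ else abs(np.linalg.norm(P-x[:2],axis=1)-r)<.03
        print('board',n,x[:2].round(4),r.round(4),w.sum())
    pts={'pivot':((236,181),.05),'jar?':((271,107),.07),'spool?':((419,143),.052),'brush head':((431,215),.01),'brush end':((415,273),.01),'blackL':((270,182),.039),'blackU':((354,166),.039),'blackD':((288,266),.039),'redtip':((374,250),.039),'panel':((322,215),.053)}
    for k,(p,z) in pts.items(): print(k,cast(top,p,z)[0].round(4), 'z', (lambda q:q)(top['range_z'][p[1],p[0]]))
    for k,p,z in(('jar?',(401,209),.07),('can2',(275,297),.07),('pivot',(367,159),.05),('tipred',(236,202),.039)):print('sc',k,cast(sc,p,z)[0].round(4))
    R=cv2.Rodrigues(top['rvec'])[0];print('topcam',-R.T@np.ravel(top['tvec']))
    c=cv2.resize(top['image'][90:310,190:450],None,fx=3,fy=2.7,interpolation=2);c=cv2.resize(top['image'][95:295,190:450],(780,600),interpolation=2);cv2.imwrite('pics/crop0.png',c[:,:,::-1])
E
python3 m.py
```

```text
top
red [367.3 246.1] 96 [ 0.4736 -0.1742  0.039 ]
arrow [252.2 243.1] 78 [0.4849 0.0884 0.018 ]
blue [207.6 196.2] 109 [0.5925 0.1857 0.045 ]
scene
red [241.6 200.5] 89 [ 0.4719 -0.1755  0.039 ]
arrow [316.7 144.3] 55 [0.4858 0.0861 0.018 ]
blue [371.5 136.6] 62 [0.5924 0.1843 0.045 ]
board top [ 0.5449 -0.0706] 0.188 434
board scene [ 0.5454 -0.0738] 0.1885 374
pivot [0.6255 0.1198 0.05  ] z 0.9880461
jar? [0.7904 0.0368 0.07  ] z 0.9837403
spool? [ 0.7038 -0.2972  0.052 ] z 0.98489195
brush head [ 0.5426 -0.3265  0.01  ] z 0.99670154
brush end [ 0.4106 -0.2837  0.01  ] z 0.98076606
blackL [0.6233 0.0439 0.039 ] z 0.983521
blackU [ 0.6564 -0.1493  0.039 ] z 0.98653257
blackD [0.4324 0.0042 0.039 ] z 0.9593157
redtip [ 0.4646 -0.1889  0.039 ] z 0.9639382
panel [ 0.5443 -0.0741  0.053 ] z 0.96716946
sc jar? [0.7816 0.0391 0.07  ]
sc can2 [ 0.7054 -0.2995  0.07  ]
sc pivot [0.6294 0.1147 0.05  ]
sc tipred [ 0.4647 -0.1872  0.039 ]
topcam [ 0.47459273 -0.08725794  1.01996168]
```

View pics/crop0.png

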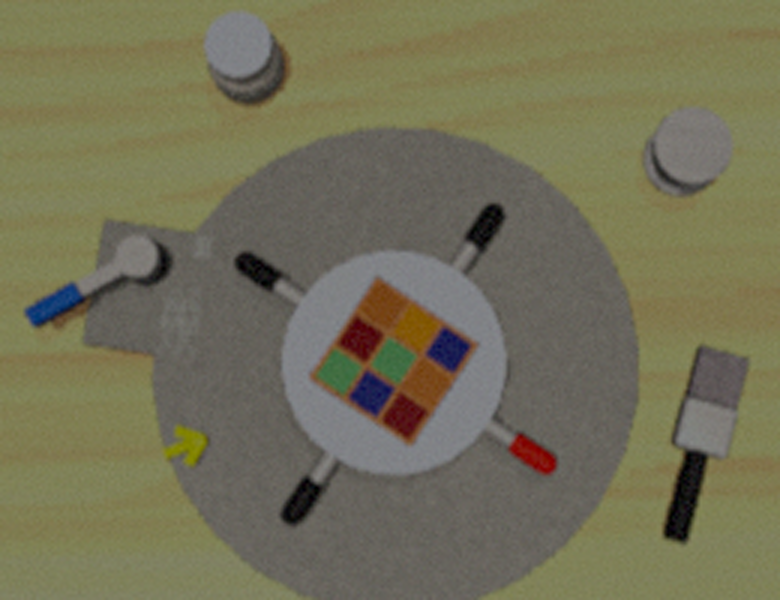

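C is about (0.545, -0.072). The red spoke is at -125°, the arrow at 110.6° (r 170 mm, as it should be), and the brake pivot near (0.627, 0.117) (r 206 mm against 211). I'll push the red spoke clockwise by about 124°, with the gripper shut. First I travel at height to a spot behind the spoke.

Call:
{"name": "send_rows", "arguments": {
  "deltas": [
    [[-0.04,-0.0433,0.003,0,0,0,-1],[-0.04,-0.0433,0.003,0,0,0,-1],[-0.04,-0.0433,0.003,0,0,0,-1],[-0.04,-0.0433,0.003,0,0,0,-1],[-0.04,-0.0433,0.003,0,0,0,-1],[-0.04,-0.0433,0.003,0,0,0,-1],[-0.04,-0.0433,0.003,0,0,0,-1],[-0.04,-0.0433,0.003,0,0,0,-1],[-0.04,-0.0433,0.003,0,0,0,-1],[-0.04,-0.0433,0.003,0,0,0,-1],[-0.04,-0.0433,0.003,0,0,0,-1],[-0.04,-0.0433,0.003,0,0,0,-1]]
  ]
}}

```text
time_s: 1.6
position: [0.4719, -0.0973, 0.22]
tool_rot: [[-0.966, 0.26, -0.0], [0.26, 0.966, 0.0], [0.0, 0.0, -1.0]]
ft_force: [1.2, 0.4, 0.2]
grip_width: -0.0001
gripper_force: 0.0
```

Call:
{"name": "send_rows", "arguments": {
  "deltas": [
    [[-0.0378,-0.0409,0.003,0,0,0,-1],[-0.0378,-0.0409,0.003,0,0,0,-1],[0,0,0,0,0,0.185,-1],[0,0,0,0,0,0.185,-1],[0,0,0,0,0,0.185,-1],[0,0,0,0,0,0.185,-1],[0,0,0,0,0,0.185,-1],[0,0,0,0,0,0.185,-1],[0,0,0,0,0,0.185,-1],[0,0,0,0,0,0.185,-1],[0,0,0,0,0,0,-1],[0,0,0,0,0,0,-1]]
  ]
}}

```text
time_s: 3.1
position: [0.5231, -0.194, 0.2142]
tool_rot: [[0.168, 0.986, -0.0], [0.986, -0.168, 0.0], [0.0, -0.0, -1.0]]
ft_force: [-0.2, 0.1, -0.0]
grip_width: -0.0001
gripper_force: 0.0
```

Call:
{"name": "send_rows", "arguments": {
  "deltas": [
    [[0,0,0.0324,0,0,0,-1],[0,0,0.0324,0,0,0,-1],[0,0,0.0324,0,0,0,-1],[0,0,0.0324,0,0,0,-1],[0,0,0.0324,0,0,0,-1],[0,0,0,0,0,0,-1]]
  ]
}}

```text
time_s: 3.85
position: [0.5223, -0.1935, 0.0506]
tool_rot: [[0.169, 0.986, -0.004], [0.986, -0.169, 0.002], [0.002, -0.004, -1.0]]
ft_force: [0.3, 0.5, 0.1]
grip_width: 0.0004
gripper_force: 0.0
```

Call:
{"name": "send_rows", "arguments": {
  "deltas": [
    [[0.0002,-0.0065,0,0,0,0.0524,-1],[0.0002,-0.0065,0,0,0,0.0524,-1],[0.0002,-0.0065,0,0,0,0.0524,-1],[0.0002,-0.0065,0,0,0,0.0524,-1],[0.0002,-0.0065,0,0,0,0.0524,-1],[0.0002,-0.0065,0,0,0,0.0524,-1],[0.0002,-0.0065,0,0,0,0.0524,-1],[0.0002,-0.0065,0,0,0,0.0524,-1]]
  ]
}}

```text
time_s: 4.85
position: [0.4764, -0.1755, 0.0542]
tool_rot: [[0.558, 0.83, 0.004], [0.83, -0.557, -0.003], [-0.0, 0.005, -1.0]]
ft_force: [1.6, -1.8, -1.7]
grip_width: 0.0
gripper_force: 1.3
```

Call:
{"name": "send_rows", "arguments": {
  "deltas": [
    [[0.0002,-0.0065,0,0,0,0.0524,-1],[0.0002,-0.0065,0,0,0,0.0524,-1],[0.0002,-0.0065,0,0,0,0.0524,-1],[0.0002,-0.0065,0,0,0,0.0524,-1],[0.0002,-0.0065,0,0,0,0.0524,-1],[0.0002,-0.0065,0,0,0,0.0524,-1],[0.0002,-0.0065,0,0,0,0.0524,-1],[0.0002,-0.0065,0,0,0,0.0524,-1],[0.0002,-0.0065,0,0,0,0.0524,-1],[0.0002,-0.0065,0,0,0,0.0524,-1],[0.0002,-0.0065,0,0,0,0.0524,-1],[0.0002,-0.0065,0,0,0,0.0524,-1]]
  ]
}}

```text
time_s: 6.35
position: [0.429, -0.1146, 0.0539]
tool_rot: [[0.939, 0.344, 0.002], [0.344, -0.939, -0.002], [0.002, 0.003, -1.0]]
ft_force: [-1.4, -2.9, 1.5]
grip_width: -0.0005
gripper_force: 1.5
```

```bash
cat > look.py <<'E'
from h import *
import sys
C=np.array([.545,-.072])
def ang(v):return np.degrees(np.arctan2(v[1],v[0])).round(2)
s=telemetry.observe();p=s['position'][:2]-C
print('tcp',s['position'].round(4),'r',np.linalg.norm(p).round(4),'phi',ang(p),'xang',ang(s['tool_rot'][:2,0]),'q6',s['q'][5].round(1))
for n in('top','scene'):
    im=optics.get_image(n);h=cv2.cvtColor(im['image'],cv2.COLOR_RGB2HSV)
    if len(sys.argv)>1:cv2.imwrite(f'pics/{n}{sys.argv[1]}.png',im['image'][:,:,::-1])
    for k,lo,hi,z,r0,r1,o in(('red',(0,180,90),(8,255,255),.044,.1,.148,C),('arrow',(22,200,110),(35,255,255),.018,.15,.195,C),('blue',(100,150,60),(125,255,255),.045,.04,.1,np.array([.627,.117]))):
        m=cv2.inRange(h,lo,hi);v,u=np.nonzero(m)
        P=cast(im,np.c_[u,v],z)[:,:2]-o;d=np.linalg.norm(P,axis=1);P=P[(d>r0)&(d<r1)]
        if len(P): print(n,k,len(P),'ang',ang(P.mean(0)),'r',np.linalg.norm(P.mean(0)).round(4))
E
python3 look.py 1
```

```text
tcp [ 0.429  -0.1146  0.0539] r 0.1236 phi -159.83 xang 20.11 q6 39.6
top arrow 72 ang 110.54 r 0.1712
top blue 110 ang 116.73 r 0.0765
scene red 23 ang -169.35 r 0.1151
scene arrow 59 ang 110.61 r 0.1683
scene blue 62 ang 117.24 r 0.0758
```

View pics/scene1.png

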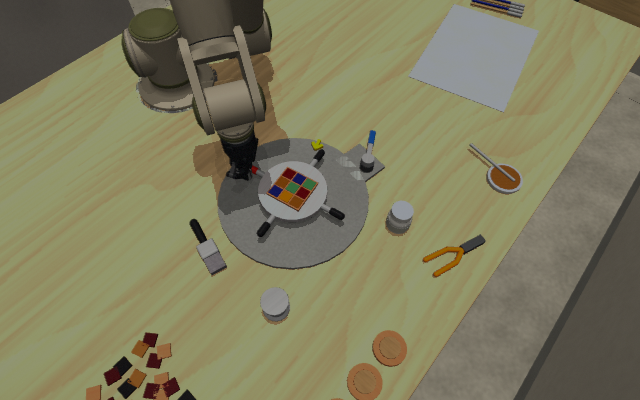

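The shut fingers sit at (240,160) behind the red grip at (255,170). The spoke turns with them, and the arrow and brake have not moved. I carry on round the arc and stop short of the target.

Call:
{"name": "send_rows", "arguments": {
  "deltas": [
    [[0.0002,-0.0065,0,0,0,0.0524,-1],[0.0002,-0.0065,0,0,0,0.0524,-1],[0.0002,-0.0065,0,0,0,0.0524,-1],[0.0002,-0.0065,0,0,0,0.0524,-1],[0.0002,-0.0065,0,0,0,0.0524,-1],[0.0002,-0.0065,0,0,0,0.0524,-1],[0.0002,-0.0065,0,0,0,0.0524,-1],[0.0002,-0.0065,0,0,0,0.0524,-1],[0.0002,-0.0065,0,0,0,0.0524,-1],[0.0002,-0.0065,0,0,0,0.0524,-1],[0.0002,-0.0065,0,0,0,0.0524,-1],[0.0002,-0.0065,0,0,0,0.0524,-1]]
  ]
}}

```text
time_s: 7.95
position: [0.4264, -0.0375, 0.0533]
tool_rot: [[0.962, -0.274, 0.002], [-0.274, -0.962, -0.001], [0.002, 0.0, -1.0]]
ft_force: [-2.0, -2.6, 2.4]
grip_width: 0.0001
gripper_force: 1.5
```

Call:
{"name": "send_rows", "arguments": {
  "deltas": [
    [[0.0002,-0.0065,0,0,0,0.0524,-1],[0.0002,-0.0065,0,0,0,0.0524,-1],[0.0002,-0.0065,0,0,0,0.0524,-1],[0.0002,-0.0065,0,0,0,0.0524,-1],[0.0002,-0.0065,0,0,0,0.0524,-1],[0.0002,-0.0065,0,0,0,0.0524,-1],[0.0002,-0.0065,0,0,0,0.0524,-1],[0.0002,-0.0065,0,0,0,0.0524,-1],[0.0002,-0.0065,0,0,0,0.0524,-1],[0.0001,-0.0043,0,0,0,0.035,-1],[0.0001,-0.0022,0,0,0,0.0175,-1],[0,0,0,0,0,0,-1]]
  ]
}}

```text
time_s: 9.45
position: [0.4594, 0.0177, 0.0527]
tool_rot: [[0.696, -0.718, 0.001], [-0.718, -0.696, -0.0], [0.001, -0.0, -1.0]]
ft_force: [-0.5, 0.2, 0.3]
grip_width: -0.0
gripper_force: 0.4
```

```bash
python3 look.py 2
```

```text
tcp [0.4594 0.0177 0.0527] r 0.124 phi 133.66 xang -45.89 q6 123.3
top blue 110 ang 116.77 r 0.0764
scene red 44 ang 123.55 r 0.1205
scene arrow 59 ang 110.61 r 0.1683
scene blue 61 ang 117.15 r 0.0755
```

View pics/scene2.png

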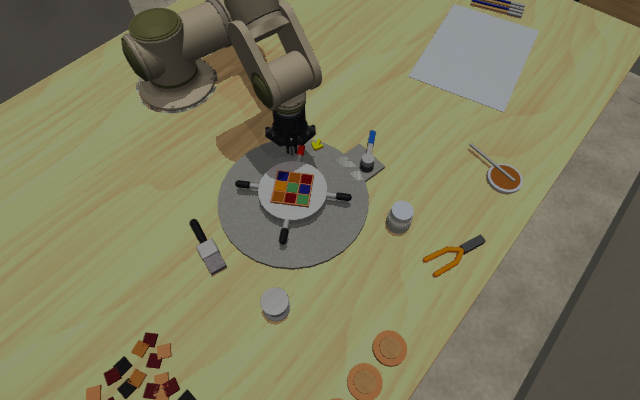

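The red grip at (300,150) is about 13° short of the arrow at (317,145). I push 10° more, slowing down at the end.

Call:
{"name": "send_rows", "arguments": {
  "deltas": [
    [[0.0001,-0.0054,0,0,0,0.0436,-1],[0.0001,-0.0054,0,0,0,0.0436,-1],[0.0001,-0.0043,0,0,0,0.0349,-1],[0,-0.0032,0,0,0,0.0262,-1],[0,-0.0022,0,0,0,0.0175,-1],[0,-0.0011,0,0,0,0.0087,-1],[0,0,0,0,0,0,-1],[0,0,0,0,0,0,-1]]
  ]
}}

```text
time_s: 10.55
position: [0.4758, 0.0314, 0.0523]
tool_rot: [[0.56, -0.829, 0.0], [-0.829, -0.56, 0.0], [-0.0, -0.0, -1.0]]
ft_force: [-1.3, -2.1, 0.7]
grip_width: -0.0001
gripper_force: 0.8
```

```bash
python3 look.py 3; cat > spk.py <<'E'
# black grips by dark mask in annulus -> spoke angles
from h import *
import sys
C=np.array([.545,-.072]);s=telemetry.observe();f=s['position'][:2]
for n in('top','scene'):
    im=optics.get_image(n);g=im['image'].max(2);h=cv2.cvtColor(im['image'],cv2.COLOR_RGB2HSV)
    m=((g<35)).astype(np.uint8);v,u=np.nonzero(m);P=cast(im,np.c_[u,v],.042)[:,:2]-C
    d=np.linalg.norm(P,axis=1);P=P[(d>.105)&(d<.148)]
    a=np.degrees(np.arctan2(P[:,1],P[:,0]))
    print(n,[( round(np.degrees(np.arctan2(*P[k].mean(0)[::-1])),1),int(k.sum())) for c in(20.6,-69.4,-159.4) for k in [abs((a-c+180)%360-180)<22] if k.sum()>10])
E
python3 spk.py
```

```text
tcp [0.4758 0.0314 0.0523] r 0.1244 phi 123.78 xang -55.95 q6 135.5
top blue 111 ang 116.78 r 0.0764
scene red 44 ang 113.59 r 0.1194
scene arrow 41 ang 109.63 r 0.1663
scene blue 62 ang 117.24 r 0.0758
top [(np.float64(23.0), 86), (np.float64(-67.4), 85), (np.float64(-157.3), 94)]
scene [(np.float64(21.5), 97), (np.float64(-67.0), 103), (np.float64(-155.8), 83)]
```

The black grips in both views put the red spoke at 112.8°, so 2.2° remain. I push that, back off and lift.

Call:
{"name": "send_rows", "arguments": {
  "deltas": [
    [[0,-0.0022,0,0,0,0.0175,-1],[0,-0.0017,0,0,0,0.014,-1],[0,-0.0009,0,0,0,0.007,-1],[0,0,0,0,0,0,-1],[0,0,0,0,0,0,-1],[0,0.005,0,0,0,0,-1],[0,0.012,0,0,0,0,-1],[0,0,-0.04,0,0,0,-1],[0,0,-0.05,0,0,0,-1],[0,0,-0.05,0,0,0,-1],[0,0,0,0,0,0,-1]]
  ]
}}

```text
time_s: 12.12
position: [0.4661, 0.0246, 0.1953]
tool_rot: [[0.527, -0.85, 0.007], [-0.85, -0.527, -0.001], [0.005, -0.005, -1.0]]
ft_force: [-0.0, 0.1, -0.2]
grip_width: 0.0
gripper_force: 0.0
```

```bash
python3 look.py 4;python3 spk.py
```

```text
tcp [0.4661 0.0246 0.1953] r 0.1247 phi 129.22 xang -58.17 q6 136.6
top blue 108 ang 116.63 r 0.0766
scene red 57 ang 110.69 r 0.1232
scene arrow 53 ang 110.46 r 0.1695
scene blue 61 ang 117.15 r 0.0755
top [(np.float64(20.7), 89), (np.float64(-69.7), 87), (np.float64(-159.6), 96)]
scene [(np.float64(19.1), 99), (np.float64(-69.1), 106), (np.float64(-158.0), 83)]
```

The spoke is now at 110.5° and the arrow at 110.6°. Next is the brake: hover on the lever's clockwise side with tool x pointing outwards from the pivot.

Call:
{"name": "send_rows", "arguments": {
  "deltas": [
    [[-0.0112,-0.0465,0,0,0,0,-1],[-0.0112,-0.0465,0,0,0,0,-1],[-0.0112,-0.0465,0,0,0,0,-1],[-0.0112,-0.0465,0,0,0,0,-1],[-0.0112,-0.0465,0,0,0,0,-1],[0,0,0,0,0,-0.1785,-1],[0,0,0,0,0,-0.1785,-1],[0,0,0,0,0,-0.1785,-1],[0,0,0,0,0,-0.1785,-1],[0,0,0,0,0,-0.1785,-1],[0,0,0,0,0,-0.1785,-1],[0,0,0,0,0,-0.1785,-1]]
  ]
}}

```text
time_s: 13.82
position: [0.633, 0.1951, 0.1902]
tool_rot: [[0.971, 0.238, -0.003], [0.238, -0.971, -0.0], [-0.003, -0.0, -1.0]]
ft_force: [1.0, -0.2, 1.0]
grip_width: -0.0003
gripper_force: 0.0
```

Call:
{"name": "send_rows", "arguments": {
  "deltas": [
    [[0,0,0,0,0,-0.1785,-1],[0,0,0,0,0,-0.1785,-1],[0,0,0,0,0,-0.1785,-1],[0,0,0,0,0,-0.1785,-1],[0,0,0,0,0,-0.1785,-1],[0,0,0,0,0,-0.1785,-1],[0,0,0,0,0,-0.1785,-1],[0,0,0,0,0,0,-1]]
  ]
}}

```text
time_s: 14.82
position: [0.6331, 0.1951, 0.1906]
tool_rot: [[0.088, 0.996, -0.003], [0.996, -0.088, -0.0], [-0.001, -0.003, -1.0]]
ft_force: [0.0, 1.0, -0.2]
grip_width: 0.0
gripper_force: 0.0
```

Call:
{"name": "send_rows", "arguments": {
  "deltas": [
    [[0,0,0.0344,0,0,0,-1],[0,0,0.0344,0,0,0,-1],[0,0,0.0344,0,0,0,-1],[0,0,0.0344,0,0,0,-1],[0,0,0,0,0,0,-1],[-0.0001,-0.004,0,0,0,-0.0524,-1],[-0.0001,-0.004,0,0,0,-0.0524,-1],[-0.0001,-0.004,0,0,0,-0.0524,-1],[-0.0001,-0.004,0,0,0,-0.0524,-1],[-0.0001,-0.004,0,0,0,-0.0524,-1],[-0.0001,-0.004,0,0,0,-0.0524,-1],[-0.0001,-0.004,0,0,0,-0.0524,-1]]
  ]
}}

```text
time_s: 16.32
position: [0.6067, 0.1928, 0.0565]
tool_rot: [[-0.276, 0.961, 0.004], [0.961, 0.276, 0.001], [-0.0, 0.004, -1.0]]
ft_force: [2.6, 0.7, -1.7]
grip_width: -0.0001
gripper_force: 1.1
```

Call:
{"name": "send_rows", "arguments": {
  "deltas": [
    [[-0.0001,-0.004,0,0,0,-0.0524,-1],[-0.0001,-0.004,0,0,0,-0.0524,-1],[-0.0001,-0.004,0,0,0,-0.0524,-1],[-0.0001,-0.004,0,0,0,-0.0524,-1],[-0.0001,-0.004,0,0,0,-0.0524,-1],[-0.0001,-0.004,0,0,0,-0.0524,-1],[-0.0001,-0.004,0,0,0,-0.0524,-1],[-0.0001,-0.004,0,0,0,-0.0524,-1],[-0.0001,-0.004,0,0,0,-0.0524,-1],[-0.0001,-0.004,0,0,0,-0.0524,-1]]
  ]
}}

```text
time_s: 17.58
position: [0.573, 0.1724, 0.0565]
tool_rot: [[-0.72, 0.694, 0.004], [0.694, 0.72, 0.001], [-0.003, 0.003, -1.0]]
ft_force: [1.9, 2.5, -0.1]
grip_width: -0.0001
gripper_force: 1.1
```

```bash
python3 look.py 5;python3 spk.py
```

```text
tcp [0.573  0.1724 0.0565] r 0.246 phi 83.46 xang 136.02 q6 -40.6
top red 99 ang 110.93 r 0.1254
top arrow 94 ang 110.44 r 0.1709
top blue 45 ang 150.91 r 0.0621
scene red 65 ang 110.68 r 0.1231
scene arrow 52 ang 110.54 r 0.1708
scene blue 66 ang 153.12 r 0.0733
top [(np.float64(20.6), 85), (np.float64(-69.7), 81), (np.float64(-159.6), 86)]
scene [(np.float64(19.1), 99), (np.float64(-69.1), 108), (np.float64(-158.0), 84)]
```

View pics/scene5.png

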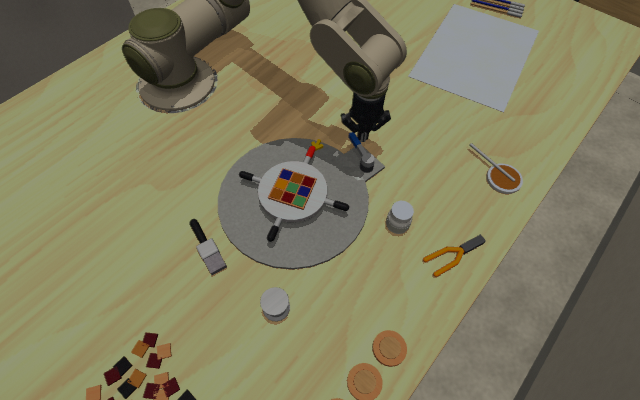

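The lever's blue grip at (353,140) follows the fingers and is at about 153°. The red spoke still points at the arrow. I push on until the stop shows up in the force.

Call:
{"name": "send_rows", "arguments": {
  "deltas": [
    [[-0.0001,-0.004,0,0,0,-0.0524,-1],[-0.0001,-0.004,0,0,0,-0.0524,-1],[-0.0001,-0.004,0,0,0,-0.0524,-1],[-0.0001,-0.004,0,0,0,-0.0524,-1],[-0.0001,-0.004,0,0,0,-0.0524,-1]]
  ]
}}

```text
time_s: 18.4
position: [0.5604, 0.1565, 0.0554]
tool_rot: [[-0.875, 0.484, 0.002], [0.484, 0.875, 0.0], [-0.001, 0.001, -1.0]]
ft_force: [1.9, 1.6, 0.8]
grip_width: 0.0
gripper_force: 1.0
```

Call:
{"name": "send_rows", "arguments": {
  "deltas": [
    [[0,-0.0027,0,0,0,-0.035,-1],[0,-0.0027,0,0,0,-0.035,-1],[0,0,0,0,0,0,-1]]
  ]
}}

```text
time_s: 18.77
position: [0.5591, 0.155, 0.0557]
tool_rot: [[-0.906, 0.423, 0.006], [0.423, 0.906, 0.006], [-0.003, 0.008, -1.0]]
ft_force: [7.7, 20.3, -3.4]
grip_width: -0.0001
gripper_force: 11.1
```

```bash
python3 look.py 6;python3 spk.py
```

```text
tcp [0.5591 0.155  0.0557] r 0.2274 phi 86.45 xang 154.99 q6 -61.5
top red 96 ang 110.79 r 0.1252
top arrow 88 ang 110.51 r 0.171
top blue 35 ang 167.11 r 0.0594
scene red 62 ang 110.74 r 0.1227
scene arrow 53 ang 110.58 r 0.1708
scene blue 71 ang 167.81 r 0.0725
top [(np.float64(20.6), 87), (np.float64(-69.7), 84), (np.float64(-159.5), 91)]
scene [(np.float64(19.1), 99), (np.float64(-69.1), 108), (np.float64(-158.0), 83)]
```

A force of 20 N shows the lever is at its stop. I back off, lift and check.

Call:
{"name": "send_rows", "arguments": {
  "deltas": [
    [[0,0.006,0,0,0,0,-1],[0,0.015,0,0,0,0,-1],[0,0,-0.04,0,0,0,-1],[0,0,-0.05,0,0,0,-1],[0,0,-0.05,0,0,0,-1],[0,0.04,-0.03,0,0,0,-1],[0,0.04,0,0,0,0,-1],[0,0,0,0,0,0,-1],[0,0,0,0,0,0,-1]]
  ]
}}

```text
time_s: 20.1
position: [0.5996, 0.243, 0.2244]
tool_rot: [[-0.907, 0.422, -0.001], [0.422, 0.907, -0.001], [0.001, -0.001, -1.0]]
ft_force: [-0.3, 0.1, -0.8]
grip_width: 0.0001
gripper_force: 0.0
```

```bash
python3 look.py 7;python3 spk.py; python3 -c "
import cv2;i=cv2.imread('pics/top7.png');cv2.imwrite('pics/c7.png',cv2.resize(i[95:295,190:450],(780,600),interpolation=2))"
```

```text
tcp [0.5996 0.243  0.2244] r 0.3197 phi 80.16 xang 155.07 q6 -53.5
top red 91 ang 110.78 r 0.1258
top arrow 73 ang 110.56 r 0.1713
top blue 101 ang 166.66 r 0.0722
scene red 64 ang 110.63 r 0.1229
scene arrow 55 ang 110.49 r 0.1701
scene blue 69 ang 167.98 r 0.0727
top [(np.float64(20.7), 82), (np.float64(-69.6), 82), (np.float64(-159.5), 92)]
scene [(np.float64(19.1), 100), (np.float64(-69.1), 109), (np.float64(-158.0), 84)]
```

View pics/c7.png

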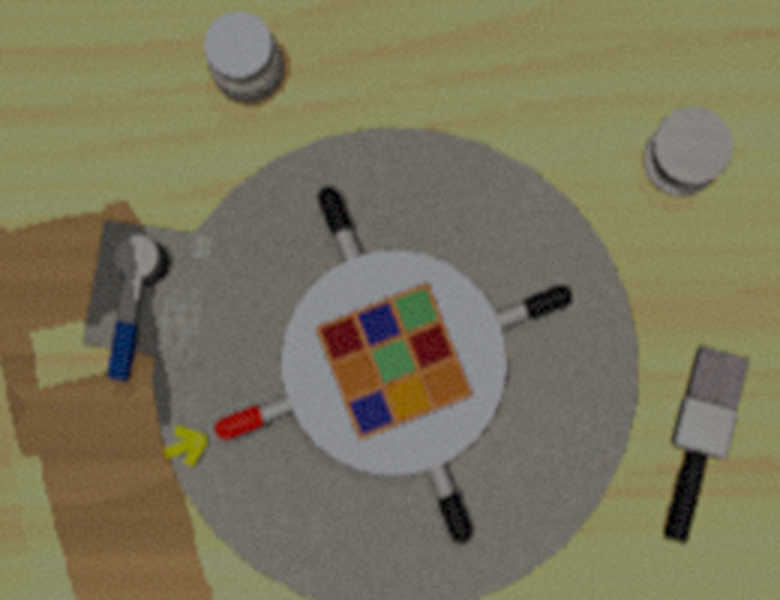

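In the crop, the red tip at (222,430) points at the arrow head (205,440). The lever, from (140,257) to (121,350), lies parallel to the tab's edge, which is the stop direction. The cans and brush have not moved and the hand is clear.

```bash
python3 -c "
from rig import env;print(env.close_job())"
```

```text
the job is handed in; nothing more can be done
None
```

I handed the job in at about 20 s of the 61 s allowed, and no verdict came back: the red spoke points at the yellow arrow within about 0.3°, the brake lever is at its stop, nothing else moved and the hand is clear.

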